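# Park the coffee tin at the top of its sloped rack lane

### The job

On the counter stands a small two-lane wooden tin rack with a metal coffee tin lying at the bottom of each sloped lane. With the fingertips, push the longer tin gently up its own lane, never flicking it, until it drops over the step into the pocket at the upper stop and stays there without rolling back. Do not pinch, press hard on or lift it, and leave the shorter tin and the cup, tamper and jar around the rack where they are.

Things in the scene. Friction and masses are not known exactly. Their poses are not given: they have to be found in the camera images.
- chute: Sloped wooden tray of the fixed rack, 164 x 242 mm. Origin: midway across, on the lane floor, 55 mm above the counter. Axes tilt with the slope: y up the lanes (6 degrees above level), x across, z square to the floor. Two lanes along y, centrelines at x = -40 and +40 mm, 72 mm wide inside, walls and divider 12 mm high. Floor z = 0 up to y = 60 mm, then the pocket, 6 mm lower.
- pocket (a point): Midway across the tray on the floor of the pockets at the upper end, at y = 77, z = -6 mm in the tray's axes. Each pocket runs from the step (y = 60) to the upper stop, a board with its face at y = 105 and top at z = 32 mm. A parked tin has its centre at y = 76 to 80, z = 19 mm. Once its centre passes y = 60 it tips in by itself; let go before that, it rolls back down.
- lip (a point): Top inner edge, midway across, of the lip at the low end that keeps the tins from rolling out: 8 mm high, 5 mm thick, y = -130 to -125 mm in the tray's axes. Nothing stands behind it, and a tin resting on it overhangs it, so fingertips held above the lip's height reach the tin from behind.
- tin_long: The longer tin, the one to push: a plain closed metal cylinder, 50 mm in diameter and 64 mm long, about 0.2 kg, with a darker lid band at one end. It lies across its lane and rolls along it. Origin at its centre; its own x axis is its axis. It starts at rest against the lip, its centre at about y = -107 mm and z = 25 mm in the tray's axes, in either lane.
- tin_short: The shorter tin, to be left alone: same metal and 50 mm diameter, but 40 mm long, lying against the lip of the other lane. Origin at its centre, its own x axis along its axis.
- cup: White ceramic cup without handle, 76 mm across and 65 mm high, standing beside the rack on its +x side. Origin at the centre of its underside.
- tamper: Steel coffee tamper standing on its 56 mm wide foot, 76 mm high, beside the rack on its -x side. Origin at the centre of its underside.
- jar: Amber glass jar with wooden cap, 60 mm in diameter, 85 mm high, standing beyond the rack's upper end. Origin at the centre of its underside.
Mind the look-alikes: they are no part of the job. What is shaped like the tin_long but green, red or yellow is not meant.

How it is judged:
On the way, in this order (a step that is already met when the one before it is completed fails the run):
1. the longer tin is rolling up its lane, pushed past the middle, still on the lane floor (y of tin_long in the frame of chute between -0.02 and 0.055 m and z of tin_long in the frame of chute below 0.029 m), for 0.1 s.
2. the longer tin has dropped into the pocket at the upper stop (y of tin_long in the frame of chute between 0.07 and 0.088 m and z of tin_long in the frame of chute between 0.015 and 0.0215 m and (x of tin_long in the frame of chute between -0.05 and -0.03 m or x of tin_long in the frame of chute between 0.03 and 0.05 m)), for 0.2 s.
At the end, for the whole second after the job is handed in: The longer tin lies at rest (under 20 mm/s) in the pocket of its lane: centre 70 to 88 mm up the tray from its origin, 15 to 21.5 mm above the lane floor's plane, within 10 mm of the lane's centreline; the shorter tin, cup, tamper and jar are within 20 mm of where they started (all of step 2 and linear speed of tin_long below 0.02 m/s and distance of each of tin_short, cup, tamper, jar from where it was at the start of the episode below 0.02 m); the robot touches nothing.
It fails at once if the longer tin is lifted more than 8 mm off the lane floor (z of tin_long in the frame of chute above 0.033 m).
It fails at once if the longer tin is flicked or runs away (faster than 0.45 m/s) (linear speed of tin_long above 0.45 m/s).
It fails at once if the longer tin is pinched or pressed with more than 20 N (contact force between the fingers and tin_long above 20 N).
It fails at once if the shorter tin, the cup, the tamper or the jar is moved more than 20 mm (distance of any of tin_short, cup, tamper, jar from where it was at the start of the episode above 0.02 m).
It also fails if it takes over 38 s, if anything falls off the work surface, if the arm or the gripper's body presses on something with over 40 N, if the wrist force passes 120 N, or if a joint passes its speed limit or range.

### The arm

A 7-joint arm with a two-finger parallel gripper is mounted at the origin on the work surface. World frame = base frame: x ahead of the robot, y to its left, z up, the work surface at z = 0. Lengths are in m, angles in rad, forces in N, time in s.
With the tool pointing down it reaches from about 0.4 to 0.9 m from the base axis. Payload 5.6 kg.
Tool frame: the origin (TCP) lies midway between the tips of the shut fingers; the grasp point (between the pads) lies 19 mm behind it; y points along the fingers, z is the direction in which the jaws open and shut, and the axes are right-handed (so a half turn about y gives the same grasp; the last joint's range is limited). The gripper opens to 92 mm and grips with 3 to 60 N. Pads are 20 mm wide; open, the fingers measure 128 mm over their backs; the gripper's body (75 mm by 189 mm) begins 69 mm behind the grasp point.
Start: joints at [1.102, 0.468, -0.012, 1.603, 0.006, 1.071, -0.056], TCP at [0.268, -0.592, 0.215] pointing down, gripper open.
Joint ranges: [-2.53, 2.53], [-0.31, 2.02], [-1.57, 1.55], [0.28, 2.44], [-1.29, 4.43], [0.15, 1.84], [-2.92, 2.92]. Speed limits (rad/s): [2.57, 2.57, 3.14, 3.14, 3.14, 3.14, 3.14].

### API

Orientations are given as a 3x3 rotation matrix whose columns are the frame's x, y, z axes.
In Python, from station import env, effector, solver, viewer, workorder, search_frame, tip_of gives the robot as it stands. Calls block until the motion is done:
- env.reach(position, orientation): joint-space move of the TCP to a pose.
- env.movel(position, frame=None, rate=0.15): straight line of the TCP; frame=None keeps the orientation; rate is the mean speed in m/s.
- env.goto_joints(angles): joint-space move.
- effector.release() and effector.grasp(squeeze=None): open the fingers fully, or close them until they stop; squeeze is the grip in N (None keeps the last).
- env.pause(seconds).
- solver.inverse_kinematics(position, orientation): joint angles nearest the present ones, or None.
- env.sense(): the state.
- viewer.read_camera(name): name is "scene" or "side" or "wrist"; returns (picture, depth): 400x640x3 uint8, red, green, blue; 400x640 float32, m along the optical axis (not along the pixel's ray), 0 where there is no reading.
- viewer.camera_info(name): a dict with "intrinsics" (3x3 intrinsics, pixels), "dist_coeffs" ([k1, k2, p1, p2, k3] as OpenCV has them; the pictures are not rectified), "eye" and "rotation" of the camera in the world; the wrist camera has in their place "T_tool_cam" (4x4, takes a point from camera to tool coordinates, whose origin is the TCP and whose axes are the tool frame's). Camera axes: x right, y up, looking along -z (the intrinsics and any distortion apply to the point x, -y, -z); pixel columns grow to the right and rows downward; lengths in m; the calibration is good to about 2 mm. A picture is of the moment at which its call begins: read the wrist's pose just before it. camera_info takes no time and is no camera call.
A pose or a line that the arm cannot do raises env.PlanningError and nothing moves.
- workorder.finish_job(): hands the job in, once; it reports no verdict.
Trained networks look in the newest picture that a camera, given by its name, has taken for a name from the list of things; names that differ only in an ending like _2 or _b are one class to them, and where a whole thing is asked for, a point or a joint stands for the part that bears it (a point fixed in the world has none). Each returns a list of dicts, best first, with "score" (0 to 1); they miss things now and then, are a little off and sometimes report something else, mostly with a low value. They report only what shows in the picture. A call takes as long as a camera call. They do not tell look-alikes from the thing itself.
- search_frame(camera, name): "at" ([x, y, z] in m, in world coordinates, good to about 4 mm: the middle of the surface that is visible of it).
- tip_of(camera, name): "at" ([x, y, z] in m, in world coordinates, good to about 4 mm: a listed point, or the origin of a listed thing).
The state is a dict: "t": time; "joint_positions": joint angles; "joint_velocities": joint speeds; "tau": joint torques, N m; "ee_pos": TCP position; "tcp_rot": TCP orientation; "wrist_force": force on the tool from outside, world axes, zero at the start; "moment": the same for the moment, N m; "gripper_width": finger opening in m.
Only numpy, scipy, OpenCV 4.12 (cv2) and the standard library are available. Lean on these libraries where they do the work, as an engineer would, in place of code of your own. Each camera call takes 0.05 s, during which the arm holds its last target.

## Working session

There is one attempt and no reset: what is moved stays moved. The work goes in short steps, each a Python script; the robot and the scene stay as the last script left them, time stands still between calls to the robot, and variables do not carry over. Pictures are saved under pics/ and viewed, and the job is handed in when it is done.

```bash
ls; mkdir -p pics; python3 - <<'E'
from station import env, viewer
import cv2,numpy as np
for c in ["scene","side","wrist"]:
    p,d=viewer.read_camera(c); cv2.imwrite(f"pics/{c}0.png",p[:,:,::-1]); np.save(f"pics/{c}0d.npy",d)
    i=viewer.camera_info(c); print(c,{k:np.round(v,3).tolist() for k,v in i.items()})
s=env.sense(); print(s["t"],s["ee_pos"],s["tcp_rot"],s["gripper_width"])
E
```

```text
pics
scene {'intrinsics': [[373.49, 0.0, 322.714], [0.0, 373.49, 194.218], [0.0, 0.0, 1.0]], 'dist_coeffs': [-0.057, 0.0, 0.0, 0.0, 0.0], 'eye': [0.886, 0.37, 0.771], 'rotation': [[-0.759, -0.529, 0.379], [0.651, -0.606, 0.456], [-0.012, 0.593, 0.805]]}
side {'intrinsics': [[395.085, 0.0, 320.986], [0.0, 395.085, 193.02], [0.0, 0.0, 1.0]], 'dist_coeffs': [-0.099, 0.0, 0.0, 0.0, 0.0], 'eye': [0.495, -0.622, 0.715], 'rotation': [[0.995, 0.067, -0.07], [-0.096, 0.735, -0.671], [0.006, 0.675, 0.738]]}
wrist {'intrinsics': [[341.715, 0.0, 321.149], [0.0, 341.715, 196.554], [0.0, 0.0, 1.0]], 'dist_coeffs': [-0.013, 0.0, 0.0, 0.0, 0.0], 'T_tool_cam': [[-0.0, -0.965, -0.262, -0.075], [-0.002, 0.262, -0.965, -0.17], [1.0, 0.0, -0.002, 0.0], [0.0, 0.0, 0.0, 1.0]]}
0.15 [ 0.26825387 -0.59160469  0.21388519] [[-9.10739436e-01 -6.12802166e-04  4.12980996e-01]
 [-4.12981441e-01  1.13027880e-03 -9.10738740e-01]
 [ 9.13190079e-05 -9.99999173e-01 -1.28246540e-03]] 0.09190721071324107
```

View pics/scene0.png

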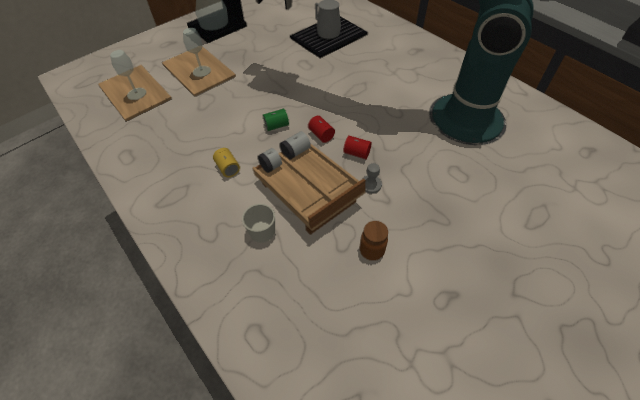

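View pics/side0.png

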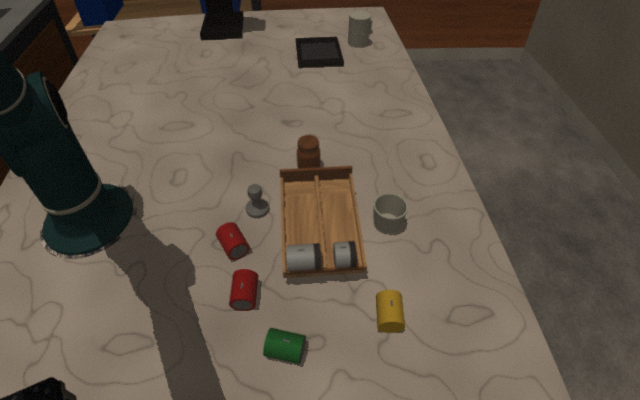

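Side view: the candidates for tin_long are the silver long tin (303,257), silver short tin (344,254), green (285,345), red (243,290) and (232,240), and yellow (390,311). By the description it is the silver one at (303,257), in the -x lane. I'll check it in a crop and measure.

```bash
cat > h.py <<'E'
import numpy as np,cv2
from station import env,effector,solver,viewer,workorder,search_frame,tip_of
def cloud(cam,d):
    i=viewer.camera_info(cam);K=np.array(i["intrinsics"]);D=np.array(i["dist_coeffs"])
    v,u=np.mgrid[0:400,0:640]
    n=cv2.undistortPoints(np.stack([u,v],-1).reshape(-1,1,2).astype(float),K,D).reshape(400,640,2)
    P=np.stack([n[...,0]*d,-n[...,1]*d,-d],-1)
    W=P@np.array(i["rotation"]).T+np.array(i["eye"]); W[d==0]=np.nan
    return W
def proj(cam,W):
    i=viewer.camera_info(cam);R=np.array(i["rotation"])
    p=(np.atleast_2d(W)-np.array(i["eye"]))@R; p=p*[1,-1,-1]
    return cv2.projectPoints(p.reshape(-1,1,3),np.zeros(3),np.zeros(3),np.array(i["intrinsics"]),np.array(i["dist_coeffs"]))[0].reshape(-1,2)
E
python3 - <<'E'
from h import *
for c in ["side","scene"]:
    p,d=viewer.read_camera(c); np.save(f"pics/{c}d.npy",d)
    for n in ["chute","pocket","lip","tin_long","tin_short","cup","tamper","jar"]:
        print(c,n,[(np.round(r["at"],4).tolist(),round(r["score"],2)) for r in tip_of(c,n)[:3]])
    print(c,[(np.round(r["at"],4).tolist(),round(r["score"],2)) for r in search_frame(c,"tin_long")[:6]])
p=cv2.imread("pics/side0.png")[155:285,210:420]; cv2.imwrite("pics/crop.png",cv2.resize(p,None,fx=3.6,fy=3.6,interpolation=cv2.INTER_CUBIC))
W=cloud("side",np.load("pics/sided.npy"))
for uv in [(300,215),(340,215),(300,190),(338,190),(303,250),(344,248),(320,172),(326,273),(450,200)]:
    print(uv,np.round(W[uv[1],uv[0]],4))
E
```

```text
side chute [([0.5507, -0.0903, 0.0576], 0.89), ([0.7035, -0.072, -0.0002], 0.32)]
side pocket [([0.5484, -0.0121, 0.0587], 0.85)]
side lip [([0.5439, -0.2118, 0.049], 0.9)]
side tin_long [([0.5057, -0.1971, 0.0666], 0.94), ([0.3569, -0.116, 0.0241], 0.8), ([0.3844, -0.2364, 0.027], 0.66)]
side tin_short [([0.5862, -0.2019, 0.0669], 0.89)]
side cup [([0.7052, -0.0759, -0.0003], 0.84)]
side tamper [([0.4032, -0.0092, -0.0007], 0.83)]
side jar [([0.5394, 0.1265, 0.0009], 0.73)]
side [([0.3572, -0.1274, 0.044], 0.96), ([0.5075, -0.2128, 0.0861], 0.58), ([0.3906, -0.2491, 0.043], 0.58), ([0.4613, -0.3593, 0.0458], 0.55)]
scene chute [([0.5448, -0.0889, 0.0579], 0.98)]
scene pocket [([0.5435, -0.0126, 0.0558], 0.67)]
scene lip [([0.5457, -0.2131, 0.0486], 0.72)]
scene tin_long [([0.3867, -0.2328, 0.0258], 0.84), ([0.359, -0.1151, 0.0223], 0.72), ([0.5102, -0.1963, 0.0719], 0.68)]
scene tin_short [([0.5826, -0.1994, 0.0698], 0.77)]
scene cup [([0.7067, -0.0797, 0.0002], 0.78)]
scene tamper [([0.4074, -0.0117, -0.0025], 0.6), ([0.7045, -0.0794, -0.0003], 0.6), ([0.5453, -0.0905, 0.0552], 0.47)]
scene jar [([0.5394, 0.1308, 0.0015], 0.76)]
scene [([0.398, -0.2202, 0.0423], 0.97), ([0.3701, -0.1049, 0.0409], 0.62), ([0.4681, -0.3361, 0.042], 0.57), ([0.7035, -0.0934, 0.0375], 0.22)]
(300, 215) [ 0.5061 -0.0816  0.0554]
(340, 215) [ 0.5919 -0.0897  0.0558]
(300, 190) [ 0.5104 -0.0133  0.061 ]
(338, 190) [ 0.5966 -0.0176  0.0572]
(303, 250) [ 0.5058 -0.1998  0.0954]
(344, 248) [ 0.5835 -0.2013  0.0938]
(320, 172) [0.558  0.0105 0.0905]
(326, 273) [ 0.5483 -0.2184  0.0368]
(450, 200) [ 0.8737 -0.0248  0.0022]
```

View pics/crop.png

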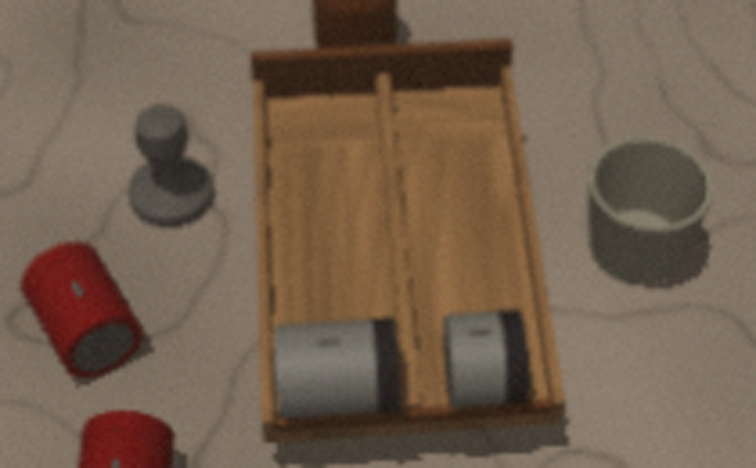

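The crop confirms it: the long silver tin with its dark lid band lies at the bottom of the left (-x) lane, and the short one is in the right lane. Next I fit the rack pose to depth, using the known geometry.

```bash
cat > fit.py <<'E'
from h import *
from scipy.optimize import least_squares
t=np.deg2rad(6)
boxes=[((-82,82),(-130,60),(-12,0)),((-82,82),(60,112),(-12,-6)),((-82,-76),(-130,105),(-12,12)),((76,82),(-130,105),(-12,12)),((-4,4),(-130,105),(-12,12)),((-82,82),(105,112),(-12,32)),((-82,82),(-130,-125),(-12,8))]
def sdf(q,xl,xs):
    ds=[]
    for b in boxes:
        b=np.array(b)/1000;c=b.mean(1);h=(b[:,1]-b[:,0])/2
        e=np.abs(q-c)-h
        ds.append(np.linalg.norm(np.maximum(e,0),axis=1)+np.minimum(e.max(1),0))
    for xc,L in((xl,.064),(xs,.040)):
        r=q-[xc,-.107,.025]
        e=np.stack([np.abs(r[:,0])-L/2,np.hypot(r[:,1],r[:,2])-.025],1)
        ds.append(np.linalg.norm(np.maximum(e,0),axis=1)+np.minimum(e.max(1),0))
    return np.min(ds,0)
def Rof(y): 
    c,s=np.cos(y),np.sin(y)
    return np.array([[c,-s,0],[s,c,0],[0,0,1]])@np.array([[1,0,0],[0,np.cos(t),-np.sin(t)],[0,np.sin(t),np.cos(t)]])
if __name__=="__main__":
  for cams in (["side"],["scene"],["side","scene"]):
    P=np.concatenate([cloud(c,np.load(f"pics/{c}d.npy")).reshape(-1,3) for c in cams]);P=P[np.isfinite(P).all(1)]
    x0=np.array([.547,-.0895,.055,0,-.04,.04])
    for it in range(3):
        q=(P-x0[:3])@Rof(x0[3]); m=(abs(q[:,0])<.085)&(q[:,1]>-.135)&(q[:,1]<.112)&(q[:,2]>-.012)&(q[:,2]<.06)
        Q=P[m]
        f=lambda x:sdf((Q-x[:3])@Rof(x[3]),x[4],x[5])
        r=least_squares(f,x0,loss="soft_l1",f_scale=.002); x0=r.x
    print(cams,len(Q),np.round(x0,4),"rms mm",1e3*np.median(abs(f(x0))))
E
python3 fit.py
```

```text
['side'] 8242 [ 0.5465 -0.0897  0.0556 -0.0143 -0.0378  0.0395] rms mm 0.8202681574385469
['scene'] 5434 [ 0.5479 -0.0898  0.0538 -0.0157 -0.0397  0.0403] rms mm 0.6584104823037814
['side', 'scene'] 13678 [ 0.5476 -0.0899  0.0549 -0.0154 -0.0394  0.0399] rms mm 0.9340602958387038
```

View pics/wrist0.png

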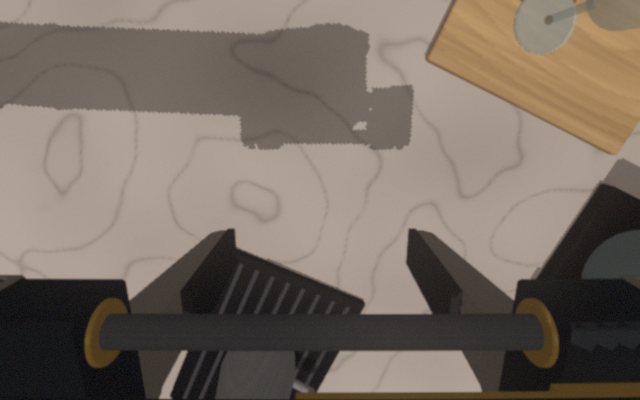

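Both cameras agree on the pose: (0.5476, -0.0899, 0.055), yaw -0.015. The tin is centred at x≈-39 mm. I shut the fingers with the jaw axis across the lane, which gives about a 36 mm wide pusher, then approach from behind.

```bash
cat >> h.py <<'E'
from fit import Rof
O=np.array([.5476,-.0899,.0549]);R=Rof(-.0154)
def w(y,z,x=-.0395): return O+R@np.array([x,y,z])
def c(p): return R.T@(np.array(p)-O)
TA=np.column_stack([-R[:,1],-R[:,2],R[:,0]]); TB=np.column_stack([R[:,1],-R[:,2],-R[:,0]])
E
sed -i 's/^from h import \*/import numpy as np/' fit.py; sed -i 's/^if __name__.*/if __name__=="__main__":\n  from h import */' fit.py
python3 - <<'E'
from h import *
lim=np.array([[-2.53,2.53],[-.31,2.02],[-1.57,1.55],[.28,2.44],[-1.29,4.43],[.15,1.84],[-2.92,2.92]])
for n,T in (("A",TA),("B",TB)):
    for y,z in((-.175,.12),(-.175,.015),(-.05,.015),(.035,.015),(-.02,.1)):
        q=solver.inverse_kinematics(w(y,z),T); print(n,y,z,None if q is None else (np.round(q,2),round(np.min(np.r_[q-lim[:,0],lim[:,1]-q]),2)))
E
```

```text
A -0.175 0.12 (array([ 0.79,  0.48, -0.39,  1.78,  0.1 ,  0.96,  0.37]), np.float64(0.66))
A -0.175 0.015 (array([ 0.75,  0.61, -0.36,  1.85,  0.16,  0.76,  0.32]), np.float64(0.59))
A -0.05 0.015 (array([ 0.64,  0.55, -0.47,  1.97,  0.21,  0.71,  0.06]), np.float64(0.47))
A 0.035 0.015 (array([ 0.53,  0.51, -0.51,  2.01,  0.22,  0.7 , -0.11]), np.float64(0.43))
A -0.02 0.1 (array([ 0.65,  0.4 , -0.51,  1.93,  0.12,  0.88,  0.08]), np.float64(0.51))
B -0.175 0.12 (array([ 0.31,  0.44,  0.23,  1.81, -0.23,  0.96, -2.49]), np.float64(0.43))
B -0.175 0.015 (array([ 0.3 ,  0.58,  0.23,  1.88, -0.32,  0.76, -2.42]), np.float64(0.5))
B -0.05 0.015 (array([ 0.14,  0.49,  0.16,  2.  , -0.27,  0.7 , -2.66]), np.float64(0.26))
B 0.035 0.015 (array([ 0.04,  0.45,  0.09,  2.04, -0.23,  0.68, -2.86]), np.float64(0.06))
B -0.02 0.1 (array([ 0.15,  0.34,  0.1 ,  1.96, -0.18,  0.87, -2.8 ]), np.float64(0.12))
```

```bash
python3 - <<'E'
from h import *
effector.grasp(3)
env.reach(w(-.180,.12),TA)
env.movel(w(-.180,.015),TA,rate=.1)
s=env.sense();print(s["t"],c(s["ee_pos"]),s["gripper_width"],s["wrist_force"])
for k in ["side","wrist"]:
    p,d=viewer.read_camera(k); cv2.imwrite(f"pics/{k}1.png",p[:,:,::-1])
E
```

```text
5.1583 [-0.03897583 -0.18026919  0.01568526] 0.0006323394345459345 [ 0.02776198 -0.70764726  0.46059566]
```

View pics/side1.png

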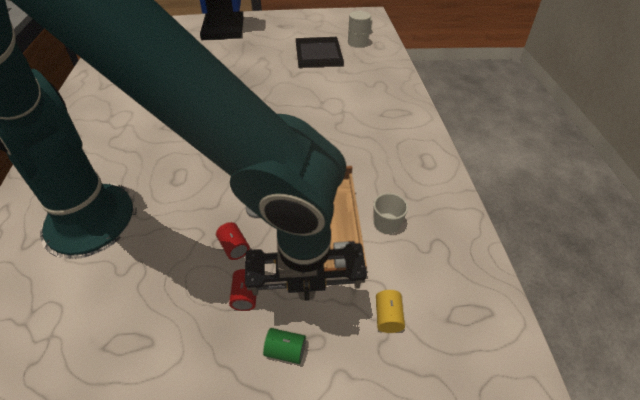

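View pics/wrist1.png

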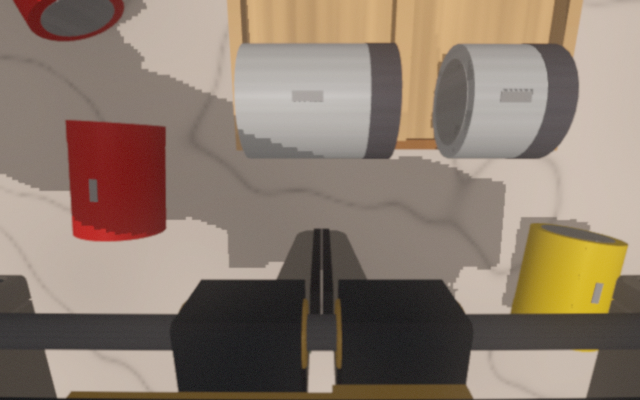

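The wrist view shows the fingertips (321,235) centred on the long tin (columns 235–400), with nothing in the way. Push slowly and stop short of the step to check.

```bash
python3 - <<'E'
from h import *
env.movel(w(-.146,.015),TA,rate=.06)
s=env.sense();f0=np.array(s["wrist_force"]);print(c(s["ee_pos"]),f0)
for y in (-.138,-.09,-.04):
    env.movel(w(y,.015),TA,rate=.03 if y<-.1 else .04)
    s=env.sense();print(round(s["t"],2),c(s["ee_pos"]),R.T@(s["wrist_force"]-f0))
p,d=viewer.read_camera("wrist"); cv2.imwrite("pics/wrist2.png",p[:,:,::-1]);np.save("pics/w2.npy",d)
i=viewer.camera_info("wrist");T=np.array(i["T_tool_cam"])
n=cv2.undistortPoints(np.stack(np.meshgrid(np.arange(640),np.arange(400)),-1).reshape(-1,1,2).astype(float),np.array(i["intrinsics"]),np.array(i["dist_coeffs"])).reshape(400,640,2)
P=np.stack([n[...,0]*d,-n[...,1]*d,-d],-1)@T[:3,:3].T+T[:3,3]
C=(P@np.array(s["tcp_rot"]).T+s["ee_pos"]-O)@R
m=(d>0)&(C[...,2]>.042)&(C[...,2]<.06)&(C[...,0]>-.08)&(C[...,0]<0)&(C[...,1]>s_y if False else C[...,1]>c(s["ee_pos"])[1]+.012)
q=C[m];print(len(q),"top z",np.percentile(q[:,2],95),"y range",np.percentile(q[:,1],[2,98]),"x",np.percentile(q[:,0],[1,99]))
E
```

```text
[-0.0394338  -0.14616721  0.01507741] [ 0.26460936 -0.36898801 -0.77961726]
6.39 [-0.03949279 -0.13782426  0.0149767 ] [0.00846983 0.95623091 0.1366999 ]
7.74 [-0.03962584 -0.09001875  0.01487213] [-0.94568465  0.56097781  0.47389775]
9.14 [-0.03961098 -0.04003635  0.01487562] [ 0.14653209 -0.13157022  1.45116092]
12273 top z 0.04993224375371706 y range [-0.02139581  0.01244859] x [-0.07076908 -0.00780797]
```

View pics/wrist2.png

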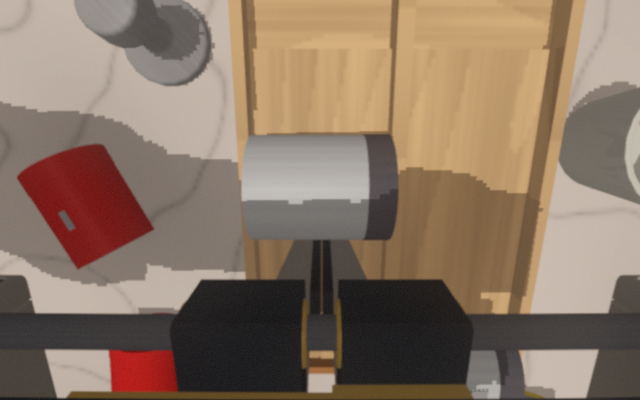

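The tin is square in its lane at y≈-4 mm, x≈-39 mm, and the tool-to-tin offset of 35.7 mm matches what I expected. I push it gently over the step.

```bash
python3 - <<'E'
from h import *
env.movel(w(.010,.015),TA,rate=.04)
env.movel(w(.031,.015),TA,rate=.025)
env.pause(.3)
s=env.sense();print(round(s["t"],2),c(s["ee_pos"]),s["wrist_force"])
p,d=viewer.read_camera("wrist"); cv2.imwrite("pics/wrist3.png",p[:,:,::-1])
i=viewer.camera_info("wrist");T=np.array(i["T_tool_cam"])
n=cv2.undistortPoints(np.stack(np.meshgrid(np.arange(640),np.arange(400)),-1).reshape(-1,1,2).astype(float),np.array(i["intrinsics"]),np.array(i["dist_coeffs"])).reshape(400,640,2)
P=np.stack([n[...,0]*d,-n[...,1]*d,-d],-1)@T[:3,:3].T+T[:3,3]
C=(P@np.array(s["tcp_rot"]).T+s["ee_pos"]-O)@R
m=(d>0)&(C[...,2]>.036)&(C[...,2]<.06)&(C[...,0]>-.08)&(C[...,0]<0)&(C[...,1]>.043)&(C[...,1]<.103)
q=C[m];print(len(q),"top z",np.percentile(q[:,2],95),"y",np.percentile(q[:,1],[2,98]),"x",np.percentile(q[:,0],[1,99]))
E
```

```text
11.88 [-0.03952079  0.03089638  0.01497984] [-0.09004621 -0.63527225  0.73453036]
11981 top z 0.043926018043887106 y [0.06029159 0.09423557] x [-0.07093365 -0.00792804]
```

View pics/wrist3.png

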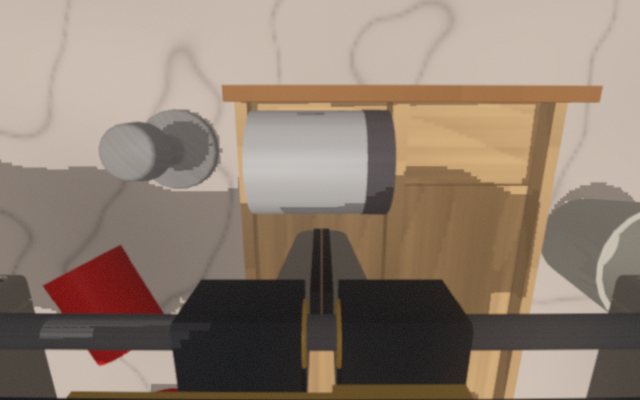

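The tin has dropped: y≈77 mm, top at z 44 mm, so its centre is at 19 mm. I back off down the lane, lift clear and check.

```bash
python3 - <<'E'
from h import *
env.movel(w(-.01,.016),TA,rate=.06)
env.movel(w(-.02,.14),TA,rate=.12)
env.movel(w(-.20,.19),TA,rate=.15)
env.goto_joints([1.102,0.468,-0.012,1.603,0.006,1.071,-0.056])
env.pause(.3)
s=env.sense();print(s["t"],s["wrist_force"])
p,d=viewer.read_camera("side"); cv2.imwrite("pics/side4.png",p[:,:,::-1])
for n in ["tin_long","tin_short","cup","tamper","jar"]:
    print(n,[(np.round(r["at"],4).tolist(),round(r["score"],2)) for r in tip_of("side",n)[:3]])
C=(cloud("side",d)-O)@R
m=(C[...,2]>.036)&(C[...,2]<.06)&(C[...,0]>-.08)&(C[...,0]<0)&(C[...,1]>.043)&(C[...,1]<.103)
q=C[m];print(len(q),"top z",np.percentile(q[:,2],95),"y",np.percentile(q[:,1],[2,98]),"x",np.percentile(q[:,0],[1,99]))
E
```

```text
17.0167 [ 0.03458656 -0.40117231 -1.03405667]
tin_long [([0.6548, -0.3056, 0.0234], 0.98), ([0.4599, -0.3512, 0.0266], 0.76), ([0.3582, -0.1152, 0.0242], 0.76)]
tin_short [([0.5902, -0.2009, 0.0653], 0.87)]
cup [([0.7043, -0.0753, -0.0008], 0.56)]
tamper [([0.4055, -0.0105, 0.0012], 0.8), ([0.7033, -0.0749, -0.0003], 0.36)]
jar [([0.5377, 0.1235, 0.0005], 0.75)]
386 top z 0.04504641624298667 y [0.05603098 0.09052373] x [-0.07170977 -0.01016329]
```

View pics/side4.png

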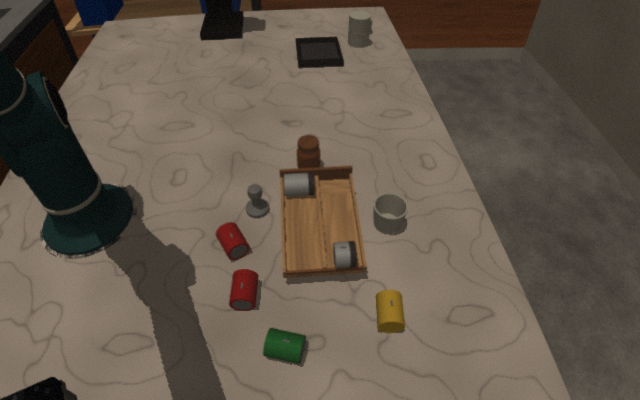

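The side view shows the long tin parked at the upper stop (300,185). The short tin (344,254), cup, tamper and jar are unmoved, and the arm is clear.

```bash
python3 -c "
from station import workorder
print(workorder.finish_job())"
```

```text
the job is handed in; nothing more can be done
None
```

I pushed the longer silver tin (in the -x lane) up its lane with the shut fingertips at about 0.04 m/s. It dropped over the step into the pocket and stayed there, and I handed the job in at about 17 s; no verdict is reported.

- **Tin position:** The last close wrist depth check put its centre at about y = 77 mm, z = 19 mm, x = -39 mm in the tray's axes. After the arm backed off, the coarser side view agreed roughly: y about 73 mm, z about 20 mm, x about -41 mm. Both are inside the limits.
- **Other objects:** The short tin, cup, tamper and jar were all found within about 4 mm of where they started, which is the detector's accuracy.
- **Contact force:** The wrist force changed by less than about 2 N at the points I checked during the first part of the push, up to about y = -4 mm.
- **Disagreement:** In the final picture the tin_long network reported only coloured look-alikes, not the parked tin. I confirmed the tin from the picture and the depth data instead.

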